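Put the round bulb away in the deep pot

ROBOT

A 6-joint arm with a two-finger parallel gripper is mounted at the origin on the work surface. World frame = base frame: x ahead of the robot, y to its left, z up, the work surface at z = 0. Lengths are in m, angles in rad, forces in N, time in s.
With the tool pointing down it reaches from about 0.225 to 0.875 m from the base axis. Payload 3.4 kg.
Tool frame: the origin (TCP) lies on the centre line of the jaws, within the pads' length; the fingertips stand 17 mm ahead of it and the grasp point (between the pads) lies 2 mm behind it (manip.finger_overhang is the distance from the TCP to the fingertips, in m); y points along the fingers, x is the direction in which the jaws open and shut, and the axes are right-handed (so a half turn about y gives the same grasp; the last joint's range is limited). The gripper opens to 85 mm and grips with 20 to 120 N. Pads are 22 mm wide; open, the fingers measure 114 mm over their backs; the gripper's body (76 mm by 85 mm) begins 54 mm behind the grasp point. The pads swing forward as they close: fully open they stand 13 mm farther back than shut.
Start: joints at [1.157, 0.276, 1.505, -0, 1.361, -0.121], TCP at [0.166, 0.551, 0.248] pointing down, gripper open.
Joint ranges: [-2.89, 2.89], [-0.75, 2.08], [0.22, 2.7], [-1.18, 4.32], [0.11, 2.71], [-2.7, 2.7]. Speed limits (rad/s): [2.57, 2.57, 3.14, 3.14, 3.14, 3.14].

INTERFACE

Orientations are given as a unit quaternion [w, x, y, z].
In Python, from rig import manip gives the robot as it stands.
- The arm moves only by the tool arm_command, never from a script. Its argument "commands" is a list of rows, each a list of 3 entries, a list of its own where there are three numbers: the finger opening in cm, from 0 to 8.54, then the shift along the world's x, y, z in cm, then the turn about the world's z in rad. A call has 1 to 12 rows; each row shifts and turns the commanded pose from where the row before left it; what a row does not reach is not made up. A row lasts 1/10 s, in which the tool goes at most 50 mm and 8.59 degrees, less where a joint would pass 70% of its speed; a pose out of reach is approached as far as the arm can. A call with a gripper value outside its range is refused whole. The fingers move at their own pace and stop on an object; "grip_force" is the grip in N (left out, the last holds). Time passes only in rows, so rows that do not move let the fingers close. It gives the time, the measured TCP pose, the force and the opening at its end, in the units of the state.
- manip.get_state(): the state, without advancing time (a new reading comes with each control period).
- manip.get_image(name): name is "scene" or "side" or "wrist"; returns a dict with "pixels" (480x640x3 uint8, red, green, blue), "range_z" (480x640 float32, m along the optical axis (not along the pixel's ray), 0 where there is no reading), "intrinsics" (3x3 intrinsics, pixels), "R" (3x3) and "t" (3): a world point X has camera coordinates R X + t. Camera axes: x right, y down, z forward; pixel columns grow to the right and rows downward; lengths in m; the calibration is good to about 2 mm. A picture is of the moment at which its call begins.
- manip.sign_off(): hands the job in, once; it reports no verdict.
The state is a dict: "clock": time; "qpos": joint angles; "qd": joint speeds; "effort": joint torques, N m; "position": TCP position; "ee_rot": TCP orientation; "contact_force": force on the tool from outside, world axes, zero at the start; "moment": the same for the moment, N m; "width": finger opening in m.
Only numpy, scipy, OpenCV 4.12 (cv2) and the standard library are available. Lean on these libraries where they do the work, as an engineer would, in place of code of your own. Each camera call takes 0.05 s, during which the arm holds its last target.

TASK

Put the round, ball-shaped light bulb from the bamboo turntable into the deep steel pot, so that it cannot get broken. Lower it in gently and let go only when it is on or just above the bottom, without knocking or pressing it hard against the pot. Leave the candle-shaped bulb and the glass tumbler standing where they are, and do not push the pot about.

Things in the scene. Friction and masses are not known exactly. Their poses are not given: they have to be found in the camera images.
- globe_center (a point): Centre of the ball of the ball-shaped light bulb: a matt white ball 45 mm across on a short white neck and a ridged grey metal screw cap 28 mm across. The bulb weighs about 45 g, is 78 mm tall and stands on its cap on the turntable, ball uppermost. Grip it across the ball; this point is 55.5 mm above the underside of the cap. z points up along the bulb.
- pot: Round open steel pot, loose, about 0.6 kg, standing on the table beside the turntable, left or right: 130 mm across at the rim, 124 mm at the foot, 82 mm high, wall 3 mm, bottom 4 mm thick (inner floor 4 mm above the origin). Origin at the centre of its underside, z up.
- candle_center (a point): The other bulb, to be left alone: candle-shaped, tapering to a point, 35 mm across, 92 mm tall, matt white on the same grey metal cap, standing upright on the turntable. The point lies on its axis, half-way up (46 mm above its underside).
- tumbler: Clear glass tumbler, to be left alone: 72 mm across the rim, 80 mm high, empty. Origin at the centre of its underside, z up. It stands with the bulbs and a black screw caddy (90 x 130 x 45 mm high) on a fixed round bamboo turntable 340 mm across, its top 25 mm above the table. A red-headed hammer lies on the table beyond.
Things that resemble listed ones, but are neither listed nor needed, are in the scene too. What is shaped like the part that bears globe_center but red is not meant.

How it is judged:
By the outcome, as a careful person would: the job done as asked, in the order asked, and still so for the second after the job is handed in, with the robot touching nothing.
It also fails if it takes over 48 s, if anything falls off the work surface, if the arm or the gripper's body presses on something with over 40 N, if the wrist force passes 120 N, or if a joint passes its speed limit or range.

## Working session

There is one attempt and no reset: what is moved stays moved. The work goes in short steps, Python scripts to look and compute and a tool call to move; the robot and the scene stay as the last step left them, time stands still between calls to the robot, and variables do not carry over. Pictures are saved under pics/ and viewed, and the job is handed in when it is done.

Besides the shell and the picture viewer there is one more tool, called after ">>>" as name(argument=value, ...), one argument or row to a line, values as JSON. arm_command: Moves the arm, as the interface text tells. Its arguments: {"type":"object","properties":{"commands":{"type":"array"},"grip_force":{"type":"number"}},"required":["commands"]}

```bash
mkdir -p pics; ls; python3 - <<'E'
from rig import manip
import cv2,pickle
s=manip.get_state();print(s, manip.finger_overhang)
for n in ("scene","side","wrist"):
    im=manip.get_image(n);pickle.dump(im,open(f"pics/{n}0.pkl","wb"))
    cv2.imwrite(f"pics/{n}0.png",im["pixels"][:,:,::-1])
    print(n,im["intrinsics"].tolist(),im["R"].tolist(),im["t"])
E
```

```text
pics
{'clock': 0.0, 'qpos': array([ 1.15699890e+00,  2.76615622e-01,  1.50614751e+00, -7.11283346e-06,
        1.36072129e+00, -1.20982936e-01]), 'qd': array([ 7.37201126e-04, -3.85989954e-04, -2.68775969e-05,  7.62190648e-04,
       -1.03670564e-03,  1.54695181e-03]), 'effort': array([ 2.90805956e-04, -4.16766572e+01, -2.45807576e+01, -1.23712866e-04,
        1.10169151e-02, -2.51883404e-05]), 'position': array([0.16576408, 0.5500553 , 0.24742221]), 'ee_rot': array([-0.5672593 ,  0.56792592,  0.42112877, -0.42228852]), 'contact_force': array([ 0.24599815,  0.51127694, -0.9224032 ]), 'moment': array([0.03001488, 0.00017684, 0.02113612]), 'width': 0.08543259221597252} 0.017
scene [[445.44259963854637, 0.0, 323.2796351438644], [0.0, 445.44259963854637, 237.04844310218354], [0.0, 0.0, 1.0]] [[-0.1524243292947207, 0.9882392882454055, 0.012244713441680133], [0.6361114622387403, 0.1075797824827527, -0.7640607292679394], [-0.7563921148766334, -0.10867244162701928, -0.6450281148781624]] [ 0.17082129 -0.29878251  1.4400339 ]
side [[502.429168685042, 0.0, 313.7644787467466], [0.0, 502.429168685042, 243.20103275079242], [0.0, 0.0, 1.0]] [[0.9260422837127761, -0.37734128797270167, 0.007696828381169907], [-0.23219892825242136, -0.5856849963970634, -0.7765672815112665], [0.29753881510561525, 0.7173469435262648, -0.6299873142524954]] [-0.55290593  0.13277676  1.03282848]
wrist [[410.8563028482309, 0.0, 316.33836331484713], [0.0, 410.8563028482309, 239.0149914518328], [0.0, 0.0, 1.0]] [[0.28818446395483654, 0.9575734528845405, -0.0016724430764473185], [0.9085678937004684, -0.27288368834526755, 0.3162892270877707], [0.3024137848573704, -0.09266916944628038, -0.9486613345985904]] [-0.57407749 -0.04050137  0.38023851]
```

View pics/scene0.png

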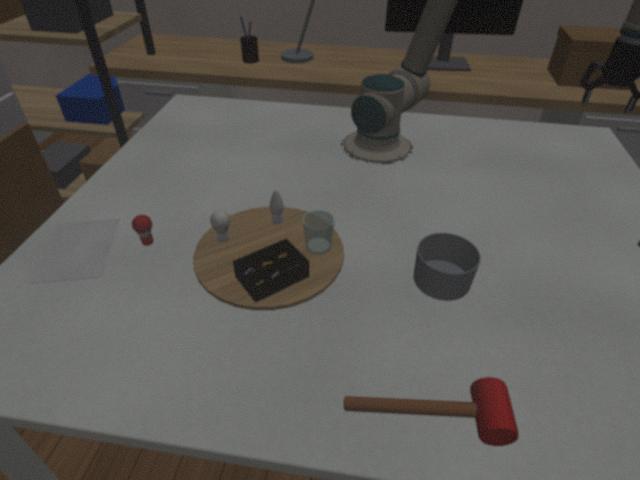

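View pics/side0.png

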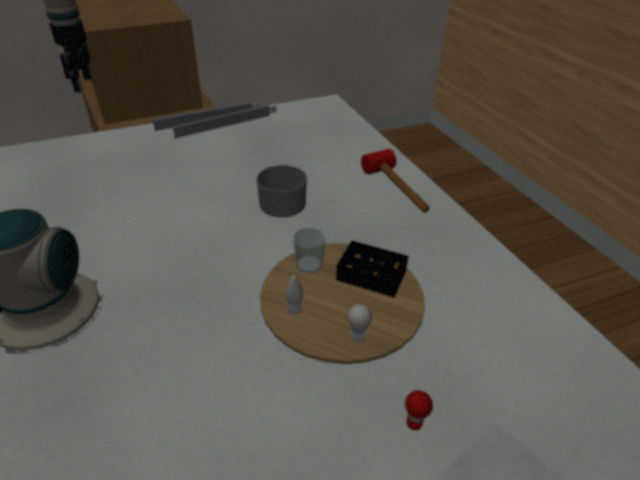

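View pics/wrist0.png

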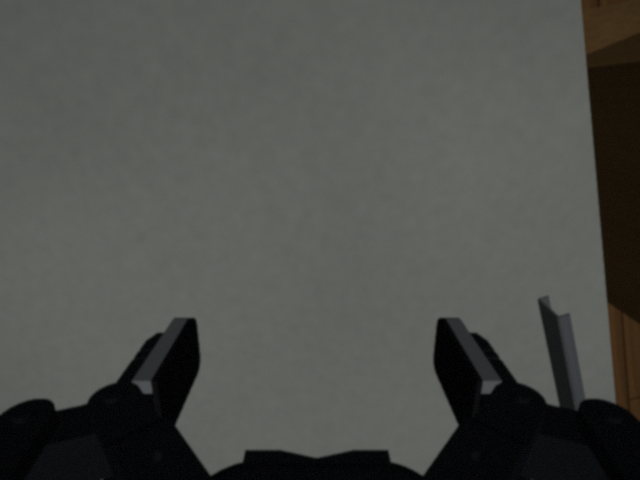

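The scene shows the white ball bulb at about (220,222), the candle bulb at (277,207), the tumbler at (319,232), the caddy at (271,268) and the pot at (446,265). A red ball bulb sits off the turntable at (143,230).

Things that could be taken for the target: white ball bulb (220,222) in scene and (360,320) in side; red bulb (143,230) and (418,405), wrong colour and on the table; candle (277,207) and (295,294), pointed. I choose the white ball, and will check it in a crop while measuring.

```bash
cat > h.py <<'E'
import numpy as np,cv2,pickle
def ray(im,u,v):
    d=im["R"].T@np.linalg.solve(im["intrinsics"],[u,v,1.]);return -im["R"].T@im["t"],d
def plane(im,u,v,z):
    c,d=ray(im,u,v);return c+d*(z-c[2])/d[2]
def cloud(im):
    K=im["intrinsics"];Z=im["range_z"].astype(float);v,u=np.mgrid[:480,:640]
    P=np.stack([(u-K[0,2])/K[0,0]*Z,(v-K[1,2])/K[1,1]*Z,Z],-1)
    W=(P-im["t"])@im["R"];W[Z==0]=np.nan;return W
def tri(a,ua,b,ub):
    c1,d1=ray(a,*ua);c2,d2=ray(b,*ub)
    s=np.linalg.lstsq(np.stack([d1,-d2],1),c2-c1,rcond=None)[0]
    p,q=c1+s[0]*d1,c2+s[1]*d2;return (p+q)/2,np.linalg.norm(p-q)
def proj(im,X):
    p=im["intrinsics"]@(im["R"]@np.asarray(X)+im["t"]);return p[:2]/p[2]
def circ(x,y):
    A=np.c_[2*x,2*y,np.ones_like(x)];s=np.linalg.lstsq(A,x*x+y*y,rcond=None)[0]
    return s[0],s[1],np.sqrt(s[2]+s[0]**2+s[1]**2)
E
python3 - <<'E'
from h import *
from scipy.spatial.transform import Rotation as R
S,D=[pickle.load(open(f"pics/{n}0.pkl","rb")) for n in("scene","side")]
print(R.from_quat([0.5679,0.4211,-0.4223,-0.5673]).as_matrix().round(3))
for n,im,(u,v) in(("sc",S,(220,222)),("si",D,(360,320))):
    W=cloud(im);
    c=im["pixels"][v-40:v+40,u-50:u+50,::-1];cv2.imwrite(f"pics/crop_{n}.png",cv2.resize(np.ascontiguousarray(c),(600,480),interpolation=cv2.INTER_NEAREST))
    hs=cv2.cvtColor(im["pixels"],cv2.COLOR_RGB2HSV)
    print(n,[ (hs[y,u].tolist(),W[y,u].round(3).tolist()) for y in range(v-14,v+24,4)])
    m=(W[...,2]>.03)&(W[...,2]<.14)&(hs[...,1]<60)&(hs[...,2]>50)
    k,l,st,ce=cv2.connectedComponentsWithStats(m.astype(np.uint8))
    for i in range(1,k):
        if st[i,4]>60:
            p=W[l==i];print(st[i],ce[i].round(),np.median(p,0).round(3),np.nanmax(p[:,2]).round(3))
    # pot rim
    q=W[(W[...,2]>.078)&(W[...,2]<.09)&(W[...,1]>-.1)] if 0 else None
E
```

```text
[[ 0.289 -0.001 -0.957]
 [ 0.957 -0.002  0.289]
 [-0.002 -1.     0.   ]]
sc [([0, 0, 114], [0.411, -0.385, -0.003]), ([24, 11, 115], [0.557, -0.32, 0.1]), ([30, 9, 110], [0.564, -0.319, 0.095]), ([23, 11, 95], [0.575, -0.315, 0.092]), ([45, 20, 76], [0.576, -0.316, 0.082]), ([53, 16, 65], [0.578, -0.317, 0.072]), ([60, 4, 64], [0.574, -0.32, 0.057]), ([120, 3, 75], [0.572, -0.323, 0.043]), ([90, 8, 65], [0.572, -0.325, 0.031]), ([15, 90, 91], [0.577, -0.325, 0.022])]
[110   0  25   4  70] [123.   1.] [-1.452 -1.618  0.038] 0.048
[ 144    0  167   13 1386] [241.   4.] [-1.45  -0.847  0.053] 0.097
[ 312    0   76   18 1099] [351.   7.] [-1.45  -0.233  0.069] 0.117
[ 517    1  114   28 2312] [573.  15.] [-1.449  0.945  0.089] 0.14
[297  26  10  26  67] [302.  38.] [-0.774 -0.39   0.085] 0.14
[  0  64  17  44 407] [ 5. 88.] [-0.064 -1.337  0.056] 0.139
[357  96  63  51 661] [388. 129.] [0.053 0.039 0.074] 0.14
[270 190  14  33 340] [276. 207.] [ 0.482 -0.211  0.075] 0.113
[210 211  21  30 440] [220. 224.] [ 0.57  -0.318  0.082] 0.102
[ 303  210   33   44 1141] [318. 230.] [ 0.567 -0.099 
[... 474 characters left out ...]
17, 75], [0.552, -0.338, 0.034]), ([15, 96, 82], [0.552, -0.339, 0.024])]
[ 175    0  238   24 2810] [261.   7.] [0.986 1.797 0.065] 0.14
[   0   12   53   31 1300] [24. 27.] [-0.072  1.797  0.084] 0.14
[153 102  99  20 214] [201. 111.] [0.486 0.743 0.035] 0.04
[172 105  97  25 222] [220. 116.] [0.541 0.682 0.035] 0.04
[256 165  51  35 201] [282. 176.] [0.608 0.195 0.076] 0.082
[ 292  227   34   45 1210] [309. 248.] [ 0.541 -0.116  0.079] 0.105
[286 276  17  37 470] [294. 295.] [ 0.463 -0.225  0.076] 0.116
[  0 280  29  28 279] [ 11. 294.] [-0.025 -0.061  0.104] 0.139
[348 304  24  36 628] [359. 320.] [ 0.548 -0.335  0.086] 0.102
[  3 312  43  12 180] [ 22. 319.] [-0.028 -0.06   0.036] 0.049
```

```bash
python3 - <<'E'
from h import *
S,D=[pickle.load(open(f"pics/{n}0.pkl","rb")) for n in("scene","side")]
cen={};can={}
for n,im,box,cb in(("sc",S,(208,209,24,40),(268,188,18,40)),("si",D,(346,302,28,44),(284,274,21,44))):
    W=cloud(im)
    for nm,(x,y,w,h),d,lo in(("globe",box,cen,.073),("candle",cb,can,.03)):
        m=np.zeros((480,640),np.uint8);m[y:y+h,x:x+w]=(W[y:y+h,x:x+w,2]>lo)
        c=max(cv2.findContours(m,0,1)[0],key=cv2.contourArea)
        (u,v),r=cv2.minEnclosingCircle(c)
        ys,xs=np.nonzero(m); P=W[m>0]
        d[n]=(u,v)
        print(n,nm,(u,v),r,"col range",xs.min(),xs.max(),"top row",ys.min())
        if nm=="globe":
            A=np.c_[2*P,np.ones(len(P))];s=np.linalg.lstsq(A,(P**2).sum(1),rcond=None)[0]
            print("sphere",s[:3].round(4),np.sqrt(s[3]+(s[:3]**2).sum()).round(4))
    q=W[(W[...,2]>.0785)&(W[...,2]<.086)&(W[...,1]>.08)&(W[...,1]<.3)&(W[...,0]>.4)&(W[...,0]<.8)]
    a,b,r=circ(q[:,0],q[:,1]);print("pot",a,b,r,len(q))
    q=W[(W[...,2]>.09)&(W[...,2]<.107)&(abs(W[...,1]+.11)<.055)&(abs(W[...,0]-.55)<.06)]
    a,b,r=circ(q[:,0],q[:,1]);print("tumbler",a,b,r,len(q))
for d in(cen,can):
    X,e=tri(S,d["sc"],D,d["si"]);print("tri",X.round(4),e.round(4))
a=[cv2.imread(f"pics/crop_{n}.png") for n in("sc","si")]
cv2.imwrite("pics/crops.png",cv2.resize(np.hstack(a),(800,320)))
E
```

```text
sc globe (219.9250030517578, 220.0) 10.124603271484375 col range 210 230 top row 211
sphere [ 0.5591 -0.3225  0.0795] 0.0211
sc candle (276.5, 206.0) 16.07025718688965 col range 270 283 top row 190
pot 0.5855757657954503 0.1797033500745179 0.06317735589962778 154
tumbler 0.5497156220441399 -0.09970190948426738 0.03337423983626013 353
si globe (359.1363525390625, 316.2272644042969) 12.302267074584961 col range 347 371 top row 304
sphere [ 0.5535 -0.3248  0.0791] 0.0215
si candle (293.0, 294.0) 18.110870361328125 col range 285 302 top row 276
pot 0.5781837909603685 0.1771109624801292 0.0629508754227893 65
tumbler 0.5426521678905234 -0.10270954925404166 0.033314904509410485 385
tri [ 0.555  -0.3235  0.0766] 0.002
tri [ 0.4664 -0.2145  0.0653] 0.002
```

View pics/crops.png

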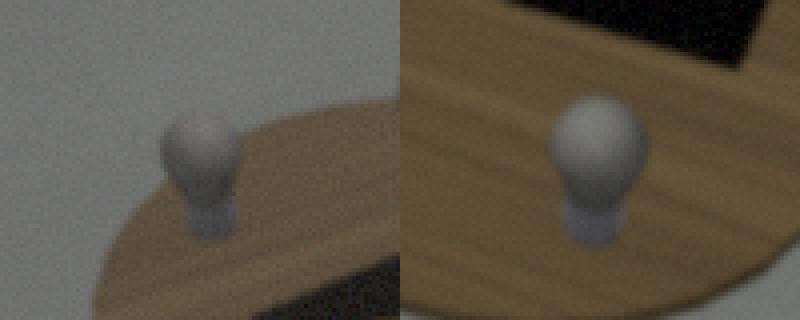

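The crops show a round white ball on a grey cap standing on bamboo, which matches the description. Its measured height is about 0.080, against an expected 0.0805. Next I move to above it.

>>> arm_command(
  commands=[
    [8.5,[2,-4,0],-0.14],
    [8.5,[2,-4,0],-0.14],
    [8.5,[2,-4,0],-0.14],
    [8.5,[2,-4,0],-0.14],
    [8.5,[2,-4,0],-0.14],
    [8.5,[2,-4,0],-0.14],
    [8.5,[2,-4,0],-0.14],
    [8.5,[2,-4,0],-0.14],
    [8.5,[2,-4,0],-0.14],
    [8.5,[2,-4,0],-0.14],
    [8.5,[2,-4,0],-0.14],
    [8.5,[2,-4,0],-0.14],
  ],
)

```text
clock: 1.35
position: [0.4063, 0.0688, 0.2483]
ee_rot: [0.693, -0.692, 0.143, -0.143]
contact_force: [1.8, 1.4, 0.6]
width: 0.0851
```

>>> arm_command(
  commands=[
    [8.5,[1.5,-3.9,0],0],
    [8.5,[1.5,-3.9,0],0],
    [8.5,[1.5,-3.9,0],0],
    [8.5,[1.5,-3.9,0],0],
    [8.5,[1.5,-3.9,0],0],
    [8.5,[1.5,-3.9,0],0],
    [8.5,[1.5,-3.9,0],0],
    [8.5,[1.5,-3.9,0],0],
    [8.5,[0,-2,0],0],
    [8.5,[0,0,0],0],
    [8.5,[0,0,0],0],
  ],
)

```text
clock: 2.45
position: [0.5252, -0.2608, 0.2478]
ee_rot: [0.693, -0.692, 0.142, -0.141]
contact_force: [0.5, 0.4, 0.0]
width: 0.0854
```

```bash
python3 - <<'E'
from rig import manip
from h import *
s=manip.get_state();print(s["clock"],s["position"],s["ee_rot"],s["qpos"].round(2))
im=manip.get_image("wrist");pickle.dump(im,open("pics/w1.pkl","wb"));cv2.imwrite("pics/w1.png",im["pixels"][:,:,::-1])
print("cam",-im["R"].T@im["t"])
S=pickle.load(open("pics/scene0.pkl","rb"));W=cloud(S)
q=W[(abs(W[...,2]-.07)<.004)&(S["pixels"].max(-1)<50)&(abs(W[...,0]-.62)<.15)&(abs(W[...,1]+.2)<.15)]
print(cv2.boxPoints(cv2.minAreaRect((q[:,:2]*1000).astype(np.float32))))
print(proj(im,[.556,-.3237,.0805]))
E
```

```text
2.45 [ 0.52519629 -0.26075297  0.24779755] [ 0.69338223 -0.69225326  0.14205694 -0.14080603] [-0.58  0.29  1.48  0.    1.37 -0.18]
cam [ 0.55668817 -0.18594448  0.37293695]
[[ 582.7449  -166.17043]
 [ 672.41614 -260.3189 ]
 [ 739.9645  -195.9829 ]
 [ 650.2932  -101.83441]]
[386.21968189 275.57121324]
```

View pics/w1.png

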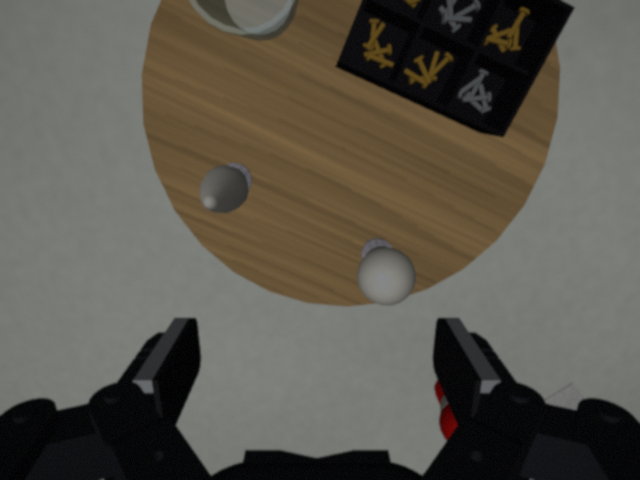

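The wrist view shows the ball at about (386,275), where the prediction is (386.2,275.6). The candle is at (225,188) and the caddy is clear. I refine the ball position before descending.

```bash
python3 - <<'E'
from h import *
im=pickle.load(open("pics/w1.pkl","rb"));W=cloud(im)
m=np.zeros((480,640),np.uint8);m[235:315,345:430]=((W[...,2]>.073)&(W[...,2]<.12))[235:315,345:430]
c=max(cv2.findContours(m,0,1)[0],key=cv2.contourArea);(u,v),r=cv2.minEnclosingCircle(c);print(u,v,r,cv2.contourArea(c))
p=plane(im,u,v,.0805);print(p, "shift cm",(p-[.52520,-.26075,.2478])*100)
Z=(im["R"]@p+im["t"])[2];print("diam",2*r*Z/im["intrinsics"][0,0])
E
```

```text
386.15972900390625 276.34136962890625 29.46821403503418 2605.0
[ 0.55573611 -0.32429055  0.0805    ] shift cm [  3.05361076  -6.35405524 -16.73      ]
diam 0.04556870259326118
```

>>> arm_command(
  commands=[
    [8.5,[1.5,-3.1,0],0],
    [8.5,[1.55,-3.25,0],0],
    [8.5,[0,0,-2],0],
    [8.5,[0,0,-2],0],
    [8.5,[0,0,-1],0],
    [8.5,[0,0,-1],0],
    [8.5,[0,0,0],0],
    [8.5,[0,0,0],0],
    [8.5,[0,0,0],0],
    [8.5,[0,0,0],0],
  ],
)

```text
clock: 3.5
position: [0.5569, -0.3251, 0.1893]
ee_rot: [-0.693, 0.693, -0.141, 0.142]
contact_force: [0.6, 0.8, 0.4]
width: 0.0851
```

```bash
python3 - <<'E'
from rig import manip
from h import *
s=manip.get_state();print(s["clock"],s["position"])
im=manip.get_image("wrist");pickle.dump(im,open("pics/w2.pkl","wb"));cv2.imwrite("pics/w2.png",im["pixels"][:,:,::-1])
W=cloud(im)
m=np.zeros((480,640),np.uint8);m[235:480,210:430]=((W[...,2]>.073)&(W[...,2]<.108)&(im["pixels"].min(-1)>60))[235:480,210:430]
c=max(cv2.findContours(m,0,1)[0],key=cv2.contourArea);(u,v),r=cv2.minEnclosingCircle(c);print(u,v,r,cv2.contourArea(c))
p=plane(im,u,v,.0805);print(p, "shift cm",(p-s["position"])*100)
E
```

```text
3.5 [ 0.55685056 -0.32514837  0.18930975]
312.5 245.8333282470703 35.874107360839844 2586.5
[ 0.55384918 -0.32517559  0.0805    ] shift cm [-3.00137863e-01 -2.72171151e-03 -1.08809754e+01]
```

View pics/w2.png

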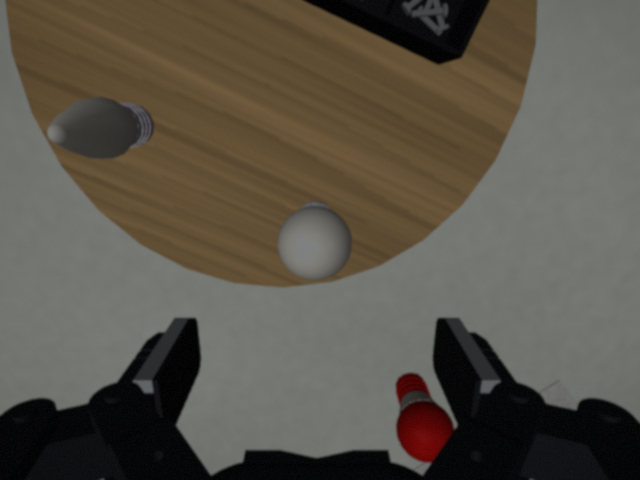

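The ball is at (315,242), centred between the jaws (midline about 316). My mask box clipped its top, so I redo the fit.

```bash
python3 - <<'E'
from h import *
im=pickle.load(open("pics/w2.pkl","rb"));W=cloud(im)
m=np.zeros((480,640),np.uint8);m[195:300,260:370]=((W[...,2]>.07)&(W[...,2]<.115))[195:300,260:370]
c=max(cv2.findContours(m,0,1)[0],key=cv2.contourArea);(u,v),r=cv2.minEnclosingCircle(c);print(u,v,r,cv2.boundingRect(c))
p=plane(im,u,v,.0805);print(p,"shift cm",(p-[.55685,-.32515,.18931])*100)
E
```

```text
314.5 243.1999969482422 37.28400802612305 (278, 206, 74, 75)
[ 0.55561899 -0.32410105  0.0805    ] shift cm [ -0.12310146   0.1048946  -10.881     ]
```

>>> arm_command(
  commands=[
    [8.5,[-0.1,0.1,-1.5],0],
    [8.5,[0,0,-1.5],0],
    [8.5,[0,0,-1.5],0],
    [8.5,[0,0,-1.5],0],
    [8.5,[0,0,-1.5],0],
    [8.5,[0,0,-1.3],0],
    [8.5,[0,0,-1],0],
    [8.5,[0,0,-1],0],
    [8.5,[0,0,-0.5],0],
    [8.5,[0,0,0],0],
    [8.5,[0,0,0],0],
    [8.5,[0,0,0],0],
  ],
)

```text
clock: 4.75
position: [0.5559, -0.3243, 0.076]
ee_rot: [-0.693, 0.693, -0.141, 0.142]
contact_force: [-0.4, 0.0, 0.4]
width: 0.0852
```

```bash
python3 - <<'E'
from rig import manip
from h import *
s=manip.get_state();print(s["clock"],s["position"],s["contact_force"])
a=manip.get_image("wrist")["pixels"];b=manip.get_image("side")["pixels"][200:440,230:550]
cv2.imwrite("pics/w3.png",np.hstack([cv2.resize(a,(400,300)),cv2.resize(b,(400,300))])[:,:,::-1])
E
```

```text
4.75 [ 0.55590858 -0.32425219  0.07602236] [-0.42624515  0.04621354  0.38512576]
```

View pics/w3.png

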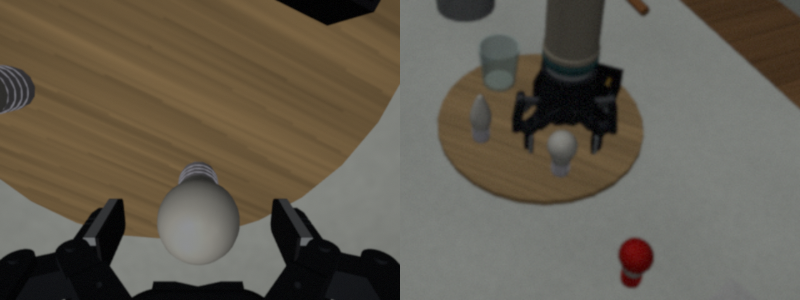

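Ball centred between the open pads in both views: wrist (198,222), and side midway between the fingertips at (530,145) and (597,148). The candle is well clear. I close gently.

>>> arm_command(
  commands=[
    [6.5,[0,0,0],0],
    [5.5,[0,0,0],0],
    [5,[0,0,0],0],
    [4.5,[0,0,0],0],
    [4.2,[0,0,0],0],
    [4,[0,0,0],0],
    [4,[0,0,0],0],
    [4,[0,0,0],0],
    [4,[0,0,0],0],
    [4,[0,0,0],0],
  ],
  grip_force=25,
)

```text
clock: 5.85
position: [0.5556, -0.324, 0.0756]
ee_rot: [-0.693, 0.693, -0.141, 0.141]
contact_force: [1.3, -0.7, 2.8]
width: 0.0434
```

```bash
python3 - <<'E'
from rig import manip
from h import *
s=manip.get_state();print(s["clock"],s["position"],s["contact_force"],s["width"])
a=manip.get_image("wrist")["pixels"];b=manip.get_image("side")["pixels"][200:440,230:550]
cv2.imwrite("pics/w4.png",np.hstack([cv2.resize(a,(400,300)),cv2.resize(b,(400,300))])[:,:,::-1])
E
```

```text
5.85 [ 0.55560258 -0.32403498  0.07556819] [ 1.33278907 -0.68154583  2.78356156] 0.04339914440837508
```

View pics/w4.png

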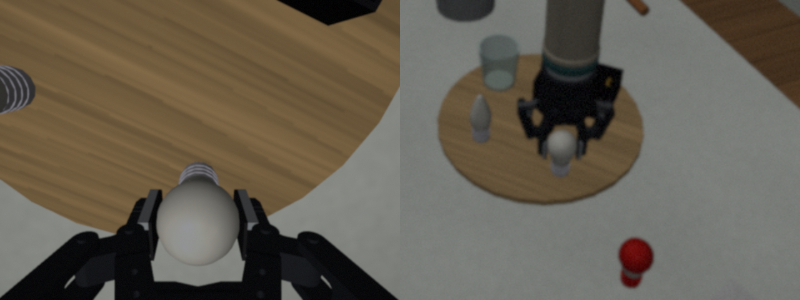

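Width is 43.4 mm and the ball sits upright between the pads at (198,222) in the wrist view. I lift it slowly.

>>> arm_command(
  commands=[
    [4,[0,0,0.4],0],
    [4,[0,0,0.8],0],
    [4,[0,0,1.2],0],
    [4,[0,0,1.6],0],
    [4,[0,0,2],0],
    [4,[0,0,2],0],
    [4,[0,0,2],0],
    [4,[0,0,2],0],
    [4,[0,0,2],0],
    [4,[0,0,1.5],0],
    [4,[0,0,0.5],0],
    [4,[0,0,0],0],
  ],
  grip_force=30,
)

```text
clock: 7.15
position: [0.5558, -0.3241, 0.2366]
ee_rot: [-0.693, 0.693, -0.14, 0.142]
contact_force: [-0.5, 0.2, -0.2]
width: 0.0433
```

```bash
python3 - <<'E'
from rig import manip
from h import *
s=manip.get_state();print(s["clock"],s["position"],s["contact_force"],s["width"])
a=manip.get_image("wrist")["pixels"];D=manip.get_image("side");b=D["pixels"][100:340,230:550]
pickle.dump(D,open("pics/side5.pkl","wb"))
cv2.imwrite("pics/w5.png",np.hstack([cv2.resize(a,(400,300)),cv2.resize(b,(400,300))])[:,:,::-1])
# pot from rim depth and foot check
for n in("scene0","side0"):
    im=pickle.load(open(f"pics/{n}.pkl","rb"));W=cloud(im)
    box=(W[...,1]>.08)&(W[...,1]<.3)&(W[...,0]>.45)&(W[...,0]<.72)&(W[...,2]>.015)
    m=box.astype(np.uint8);c=max(cv2.findContours(m,0,1)[0],key=cv2.contourArea)
    ((x,y),wh,ang)=cv2.minAreaRect(c);print(n,cv2.boundingRect(c))
    # outer rim: silhouette upper points cast onto z=.082
    pts=c[:,0,:].astype(float)
    up=pts[pts[:,1]<cv2.boundingRect(c)[1]+18]
    P=np.array([plane(im,u,v,.082) for u,v in up]);print(circ(P[:,0],P[:,1]))
    z=proj(im,[.582,.178,.082]);print(z)
E
```

```text
7.15 [ 0.55576318 -0.32412012  0.23663094] [-0.5416574   0.20030216 -0.23827142] 0.043297157404495
scene0 (414, 233, 67, 63)
(np.float64(0.5885814370381139), np.float64(0.17917880380022172), np.float64(0.063664668949944))
[447.66704341 250.46130684]
side0 (256, 165, 51, 48)
(np.float64(0.5767491460470059), np.float64(0.1722148260761182), np.float64(0.0637093200079561))
[282.22220859 176.46254341]
```

View pics/w5.png

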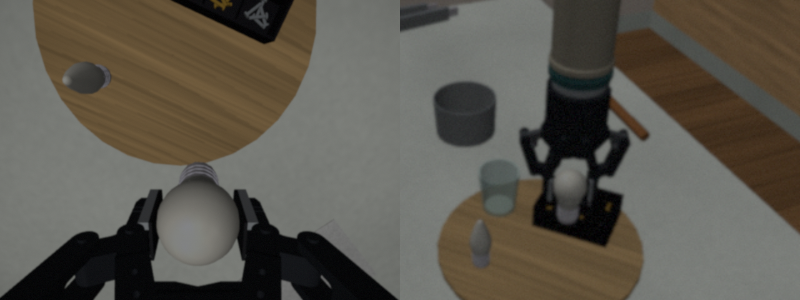

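Bulb held upright; the candle at (480,243 in the side crop) and the tumbler are undisturbed. I move towards the pot, stopping short to measure it with the wrist camera.

>>> arm_command(
  commands=[
    [4,[0.1,1,0],0],
    [4,[0.1,2.5,0],0],
    [4,[0.1,3.5,0],0],
    [4,[0.1,4,0],0],
    [4,[0.1,4,0],0],
    [4,[0.1,4,0],0],
    [4,[0.1,4,0],0],
    [4,[0.1,4,0],0],
    [4,[0.1,4,0],0],
    [4,[0.1,4,0],0],
    [4,[0.1,2,0],0],
    [4,[0.1,1,0],0],
  ],
)

```text
clock: 8.45
position: [0.5665, 0.0588, 0.2346]
ee_rot: [0.693, -0.693, 0.141, -0.14]
contact_force: [-0.6, -0.1, -0.1]
width: 0.0435
```

>>> arm_command(
  commands=[
    [4,[0,0,0],0],
    [4,[0,0,0],0],
    [4,[0,0,0],0],
  ],
)

```text
clock: 8.75
position: [0.5674, 0.0549, 0.2351]
ee_rot: [-0.693, 0.693, -0.142, 0.142]
contact_force: [-0.8, -0.7, 0.4]
width: 0.0437
```

```bash
python3 - <<'E'
from rig import manip
from h import *
s=manip.get_state();print(s["clock"],s["position"],s["width"])
im=manip.get_image("wrist");pickle.dump(im,open("pics/w6.pkl","wb"));cv2.imwrite("pics/w6.png",im["pixels"][:,:,::-1])
W=cloud(im)
q=W[(abs(W[...,2]-.082)<.004)&(abs(W[...,0]-.582)<.09)&(abs(W[...,1]-.178)<.09)]
a,b,r=circ(q[:,0],q[:,1]);print("pot",a,b,r,len(q))
E
```

```text
8.75 [0.56743783 0.05486548 0.23510591] 0.043743887510785846
pot 0.5811543295218522 0.17873760844867703 0.06275746022032513 2172
```

View pics/w6.png

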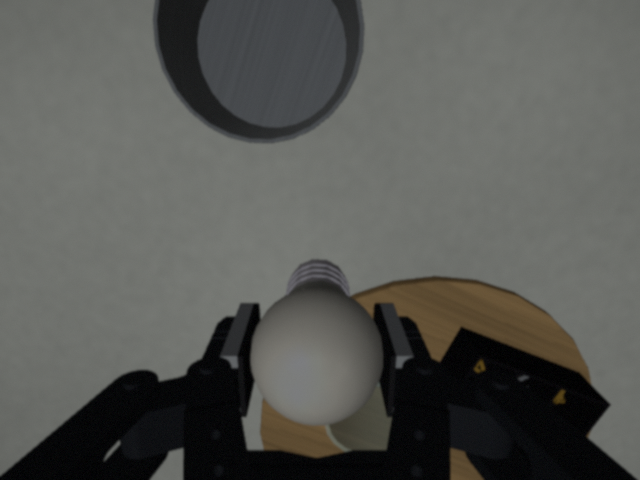

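The pot rim measures (0.581, 0.179), agreeing with the mean of the scene and side views (0.582, 0.178). In the picture it is at (262,40). I move over it, then lower in stages.

>>> arm_command(
  commands=[
    [4,[0.1,1,0],0],
    [4,[0.2,2,0],0],
    [4,[0.3,2.6,0],0],
    [4,[0.3,2.6,0],0],
    [4,[0.3,2.2,0],0],
    [4,[0.1,1.4,0],0],
    [4,[0.1,0.6,0],0],
    [4,[0,0,0],0],
    [4,[0,0,0],0],
    [4,[0,0,-1],0],
    [4,[0,0,-1],0],
    [4,[0,0,-1],0],
  ],
)

```text
clock: 10.0
position: [0.5811, 0.1794, 0.2041]
ee_rot: [-0.693, 0.693, -0.142, 0.141]
contact_force: [-0.6, 0.6, -0.9]
width: 0.0433
```

>>> arm_command(
  commands=[
    [4,[0,0,-1.5],0],
    [4,[0,0,-1.5],0],
    [4,[0,0,-1.5],0],
    [4,[0,0,-1],0],
    [4,[0,0,-0.5],0],
    [4,[0,0,0],0],
    [4,[0,0,0],0],
    [4,[0,0,0],0],
  ],
)

```text
clock: 10.8
position: [0.582, 0.1802, 0.1461]
ee_rot: [0.693, -0.693, 0.141, -0.142]
contact_force: [-0.9, 0.6, -1.0]
width: 0.0438
```

```bash
python3 - <<'E'
from rig import manip
from h import *
s=manip.get_state();print(s["clock"],s["position"],s["width"],s["contact_force"])
im=manip.get_image("wrist")
b=manip.get_image("side")["pixels"][60:240,180:420];c=manip.get_image("scene")["pixels"][130:310,330:570]
W=cloud(im);q=W[(abs(W[...,2]-.082)<.004)&(abs(W[...,0]-.582)<.09)&(abs(W[...,1]-.178)<.09)&(np.hypot(W[...,0]-.581,W[...,1]-.179)>.05)]
print("pot",circ(q[:,0],q[:,1]),len(q))
cv2.imwrite("pics/w7.png",np.vstack([np.hstack([cv2.resize(b,(400,300)),cv2.resize(c,(400,300))]),np.hstack([cv2.resize(im["pixels"],(400,300)),np.zeros((300,400,3),np.uint8)])])[:,:,::-1])
E
```

```text
10.8 [0.5820376  0.18016978 0.1461087 ] 0.04383635546986954 [-0.87098109  0.59336459 -1.00390575]
pot (np.float64(0.5814154943167962), np.float64(0.17971697117896585), np.float64(0.06269440916321223)) 3802
```

View pics/w7.png

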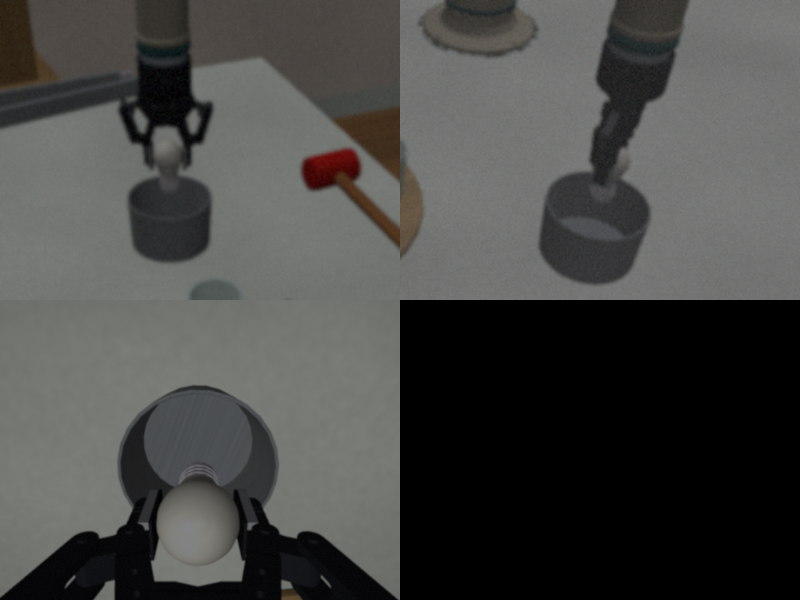

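The bulb hangs over the pot centre (rim fit 0.5814, 0.1797; TCP 0.582, 0.180). I lower slowly to about 6 mm above the floor.

>>> arm_command(
  commands=[
    [4,[0,0,-0.6],0],
    [4,[0,0,-0.9],0],
    [4,[0,0,-0.9],0],
    [4,[0,0,-0.9],0],
    [4,[0,0,-0.9],0],
    [4,[0,0,-0.9],0],
    [4,[0,0,-0.9],0],
    [4,[0,0,-0.9],0],
    [4,[0,0,-0.7],0],
    [4,[0,0,-0.4],0],
    [4,[0,0,-0.2],0],
    [4,[0,0,0],0],
  ],
)

```text
clock: 12.15
position: [0.5815, 0.1801, 0.0632]
ee_rot: [-0.693, 0.693, -0.141, 0.141]
contact_force: [0.5, 1.3, -0.6]
width: 0.0431
```

>>> arm_command(
  commands=[
    [4,[0,0,0],0],
    [4,[0,0,0],0],
  ],
)

```text
clock: 12.35
position: [0.5818, 0.1801, 0.0638]
ee_rot: [0.693, -0.693, 0.141, -0.142]
contact_force: [-0.4, 0.2, 0.1]
width: 0.043
```

```bash
python3 - <<'E'
from rig import manip
from h import *
s=manip.get_state();print(s["clock"],s["position"],s["width"],s["contact_force"],s["moment"])
a=manip.get_image("wrist")["pixels"]
b=manip.get_image("side")["pixels"][60:240,180:420]
cv2.imwrite("pics/w8.png",np.hstack([cv2.resize(b,(400,300)),cv2.resize(a,(400,300))])[:,:,::-1])
E
```

```text
12.35 [0.58180605 0.18013731 0.06379322] 0.04296438727651769 [-0.36394999  0.15671369  0.11426592] [-0.0303845   0.02647938 -0.00830925]
```

View pics/w8.png

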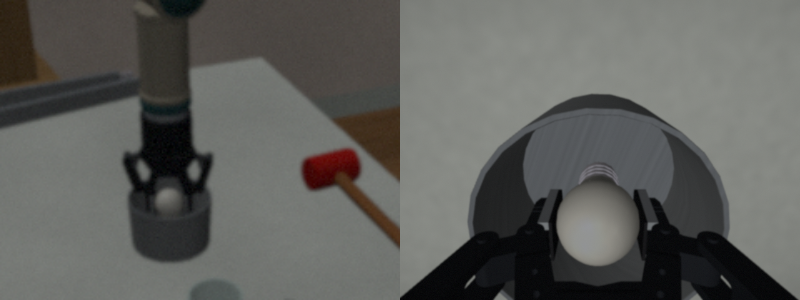

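The bulb is inside the pot with no contact force, about 8–9 mm above the floor. I creep down.

>>> arm_command(
  commands=[
    [4,[0,0,-0.2],0],
    [4,[0,0,-0.2],0],
    [4,[0,0,-0.15],0],
    [4,[0,0,-0.1],0],
    [4,[0,0,0],0],
    [4,[0,0,0],0],
  ],
)

```text
clock: 13.05
position: [0.5815, 0.1801, 0.0568]
ee_rot: [-0.693, 0.693, -0.141, 0.141]
contact_force: [-0.7, -0.4, -0.2]
width: 0.0436
```

>>> arm_command(
  commands=[
    [4,[0,0,-0.05],0],
    [4,[0,0,-0.05],0],
    [4,[0,0,0],0],
    [4,[0,0,0],0],
  ],
)

```text
clock: 13.45
position: [0.5815, 0.1801, 0.0558]
ee_rot: [0.693, -0.693, 0.141, -0.141]
contact_force: [-0.2, -0.9, 0.2]
width: 0.0433
```

>>> arm_command(
  commands=[
    [4,[0,0,-0.04],0],
    [4,[0,0,-0.04],0],
    [4,[0,0,0],0],
    [4,[0,0,0],0],
  ],
)

```text
clock: 13.85
position: [0.5815, 0.18, 0.055]
ee_rot: [-0.693, 0.693, -0.141, 0.141]
contact_force: [-0.0, 0.3, -1.1]
width: 0.0438
```

>>> arm_command(
  commands=[
    [4,[0,0,-0.04],0],
    [4,[0,0,0],0],
    [4,[0,0,0],0],
  ],
)

```text
clock: 14.15
position: [0.5815, 0.1801, 0.0547]
ee_rot: [-0.693, 0.693, -0.141, 0.141]
contact_force: [0.1, 0.1, 0.0]
width: 0.0435
```

>>> arm_command(
  commands=[
    [4,[0,0,-0.04],0],
    [4,[0,0,0],0],
    [4,[0,0,0],0],
  ],
)

```text
clock: 14.45
position: [0.5816, 0.1801, 0.0546]
ee_rot: [0.693, -0.693, 0.141, -0.141]
contact_force: [-0.5, 0.6, 4.5]
width: 0.0435
```

Floor touched (4.5 N) at TCP z 0.0546, where predicted. I ease off 0.3 mm and open slightly, so the fingers stay clear of the pot wall.

>>> arm_command(
  commands=[
    [4,[0,0,0.03],0],
    [4.4,[0,0,0],0],
    [4.6,[0,0,0],0],
    [4.8,[0,0,0],0],
    [5.1,[0,0,0],0],
    [5.5,[0,0,0],0],
    [5.8,[0,0,0],0],
    [6,[0,0,0],0],
    [6,[0,0,0],0],
    [6,[0,0,0],0],
  ],
  grip_force=20,
)

```text
clock: 15.45
position: [0.5815, 0.1801, 0.0545]
ee_rot: [-0.693, 0.693, -0.141, 0.141]
contact_force: [-0.5, 0.1, -0.2]
width: 0.0599
```

```bash
python3 - <<'E'
from rig import manip
from h import *
s=manip.get_state();print(s["clock"],s["position"],s["width"],s["contact_force"],s["moment"])
a=manip.get_image("wrist")["pixels"]
b=manip.get_image("side")["pixels"][60:240,180:420]
cv2.imwrite("pics/w9.png",np.hstack([cv2.resize(b,(400,300)),cv2.resize(a,(400,300))])[:,:,::-1])
E
```

```text
15.45 [0.5814841  0.18006112 0.05454903] 0.05988832969404088 [-0.49382228  0.11191223 -0.24440543] [ 0.00191458 -0.04761946  0.01912647]
```

View pics/w9.png

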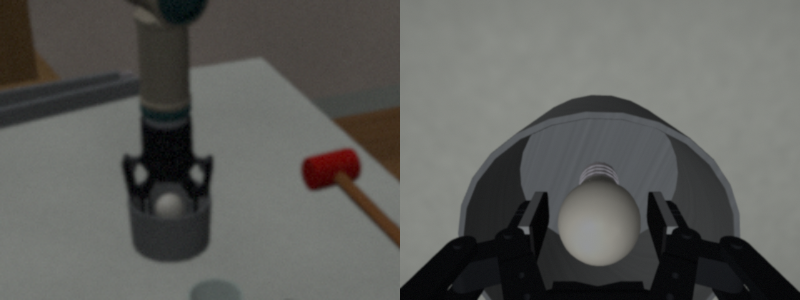

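The bulb stands free at (600,222) with gaps at both pads. I retreat straight up.

>>> arm_command(
  commands=[
    [6,[0,0,0.4],0],
    [6,[0,0,0.8],0],
    [6,[0,0,1],0],
    [6,[0,0,1],0],
    [6,[0,0,1.5],0],
    [6,[0,0,1.5],0],
    [6,[0,0,2],0],
    [6,[0,0,2],0],
    [6,[0,0,2],0],
    [6,[0,0,2],0],
    [6,[0,0,2],0],
    [6,[0,0,2],0],
  ],
)

```text
clock: 16.75
position: [0.5814, 0.18, 0.2386]
ee_rot: [0.693, -0.693, 0.141, -0.142]
contact_force: [0.6, -0.1, 0.5]
width: 0.0597
```

>>> arm_command(
  commands=[
    [6,[-2,-1,0],0],
    [6,[-3,-1,0],0],
    [6,[-3,-1,0],0],
    [6,[-3,-1,0],0],
    [6,[-2,0,0],0],
    [6,[0,0,0],0],
    [6,[0,0,0],0],
  ],
)

```text
clock: 17.45
position: [0.4521, 0.1402, 0.2377]
ee_rot: [0.693, -0.693, 0.14, -0.142]
contact_force: [0.1, -0.1, 0.8]
width: 0.0602
```

```bash
python3 - <<'E'
from rig import manip
from h import *
s=manip.get_state();print(s["clock"],s["position"],s["contact_force"])
L=[]
for n in("scene","side","wrist"):
    im=manip.get_image(n);L.append(im["pixels"]);W=cloud(im)
    q=W[(abs(W[...,2]-.0825)<.0035)&(np.hypot(W[...,0]-.581,W[...,1]-.179)<.085)]
    if len(q)>20:print(n,"pot",np.round(circ(q[:,0],q[:,1]),4),len(q))
    q=W[(W[...,2]>.03)&(W[...,2]<.081)&(np.hypot(W[...,0]-.581,W[...,1]-.179)<.04)]
    print("bulb top in pot",len(q),q.max(0) if len(q) else "",np.median(q,0) if len(q) else "")
    for nm,(x,y) in(("candle",(.472,-.214)),("tumb",(.546,-.101))):
        q=W[(W[...,2]>.04)&(W[...,2]<.125)&(np.hypot(W[...,0]-x,W[...,1]-y)<.045)]
        if len(q)>20:print(n,nm,np.median(q,0).round(3),q[:,2].max().round(3))
a,b,c=[cv2.resize(x,(400,300)) for x in L]
d=cv2.resize(L[0][180:315,400:580],(400,300))
cv2.imwrite("pics/w10.png",np.vstack([np.hstack([a,b]),np.hstack([c,d])])[:,:,::-1])
E
```

```text
17.45 [0.45213604 0.14015582 0.23768929] [ 0.13978803 -0.14811354  0.80765747]
scene pot [0.5859 0.1795 0.0604] 131
bulb top in pot 395 [0.61031579 0.20066227 0.08097767] [0.59727822 0.17772739 0.06682036]
scene candle [ 0.482 -0.211  0.078] 0.115
scene tumb [ 0.565 -0.099  0.081] 0.105
side pot [0.5765 0.1742 0.0568] 59
bulb top in pot 207 [0.59776696 0.19268606 0.08038375] [0.57431164 0.16799037 0.06750716]
side candle [ 0.463 -0.225  0.079] 0.115
side tumb [ 0.542 -0.112  0.081] 0.107
wrist pot [0.5809 0.177  0.0557] 3597
bulb top in pot 3461 [0.60133999 0.20217375 0.08098111] [0.57604714 0.18252304 0.07473006]
wrist tumb [ 0.546 -0.072  0.049] 0.106
```

View pics/w10.png

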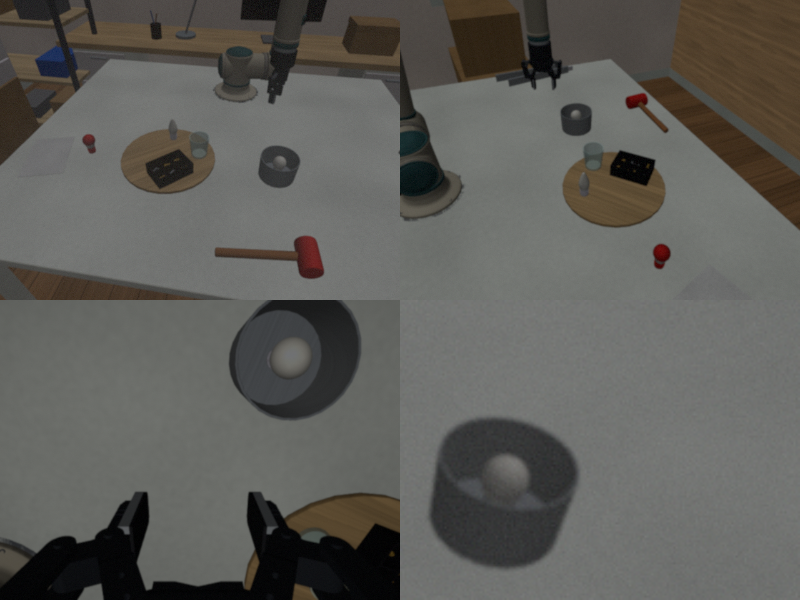

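The bulb stands upright mid-pot: wrist quarter at (290,357), scene crop at (505,478). The candle and tumbler are where they were. The pot fits above include the bulb's top, which is level with the rim, so I redo them without it and hand in.

```bash
python3 - <<'E'
from rig import manip
from h import *
for n in("scene","side"):
    for im in(pickle.load(open(f"pics/{n}0.pkl","rb")),manip.get_image(n)):
        W=cloud(im);d=np.hypot(W[...,0]-.581,W[...,1]-.178)
        q=W[(abs(W[...,2]-.0825)<.0035)&(d<.085)&(d>.045)]
        print(n,np.round(circ(q[:,0],q[:,1]),4))
manip.sign_off()
E
```

```text
scene [0.5857 0.1795 0.0633]
scene [0.5856 0.1797 0.0632]
side [0.5781 0.1766 0.063 ]
side [0.5777 0.1767 0.0629]
the job is handed in; nothing more can be done
```

I put the white ball bulb in the steel pot, where it now stands upright near the middle, and handed the job in at about 17.6 s on the robot's clock.

**How it went:** I gripped the bulb across the ball at 25–30 N and lowered it straight down over the pot's centre. I let go just after a light touch of about 4.5 N on the pot floor. I then opened the fingers only to 60 mm, so they stayed clear of the pot wall, and lifted away.

**Last checks:**
- **Pot:** its rim moved no more than 0.4 mm between the first and last pictures, which is within measuring noise.
- **Candle bulb and tumbler:** both are upright and where they were.
- **Forces:** readings were near zero except for a small force when the fingers closed on the bulb and at that floor touch. I only saw the value at the end of each move.

**What disagreed:** the scene and side cameras put every object about 6–8 mm apart in x. The wrist camera agreed with their average, so I used that. My first pot check after letting go was off because it included the top of the bulb; I repeated it without the bulb.

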